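# Dip the jar spatula to the bottom of the cup

### The arm

A 6-joint arm with a two-finger parallel gripper is mounted at the origin on the work surface. World frame = base frame: x ahead of the robot, y to its left, z up, the work surface at z = 0. Lengths are in m, angles in rad, forces in N, time in s.
With the tool pointing down it reaches from about 0.4 to 0.925 m from the base axis. Payload 12.5 kg.
Tool frame: the origin (TCP) lies at the very end of the fingers, on their centre line; the grasp point (between the pads) lies 19 mm behind it; z points along the fingers, y is the line along which they close (so a half turn about z gives the same grasp; the last joint's range is limited). The gripper opens to 95 mm and grips with 3 to 60 N. Pads are 20 mm wide; open, the fingers measure 119 mm over their backs; the gripper's body (75 mm by 180 mm) begins 59 mm behind the grasp point.
Start: joints at [-1.275, 0.491, 1.559, -0, 1.092, -0.106], TCP at [0.244, -0.575, 0.215] pointing down, gripper open.
Joint ranges: [-3.1, 3.1], [-0.84, 2.19], [0.05, 2.79], [-1.13, 4.28], [0.06, 2.93], [-2.69, 2.69]. Speed limits (rad/s): [2.22, 2.22, 2.79, 3.14, 3.14, 3.14].

### API

Orientations are given as a 3x3 rotation matrix whose columns are the frame's x, y, z axes.
In Python, from station import arm gives the robot as it stands.
- The arm moves only by the shell command python3 -m handwheel 'ROWS' [FORCE]. ROWS is JSON, one flat list of numbers, 7 for each row, row after row: the shift along the world's x, y, z in units of 0.04 m (1.0 is 0.04 m), then the turn, a rotation vector about the world's x, y, z in units of 360 degrees (1.0 is 360 degrees), then the closure, from 0 (fully open) to 1 (shut). A call has exactly 8 rows; each row shifts and turns the commanded pose from where the row before left it; what a row does not reach is not made up. A row lasts 1/8 s, in which the tool goes at most 62.5 mm and 10.7 degrees, less where a joint would pass 70% of its speed; a pose out of reach is approached as far as the arm can. A call with a number of a shift or a turn outside -1 to 1 is refused whole. A call with a gripper value outside its range is refused whole. The fingers move at their own pace and stop on an object; FORCE is the grip in N (left out, the last holds). Time passes only in rows, so rows that do not move let the fingers close, or fill a call up. It gives the time, the measured TCP pose, the force, the opening and the grip force at its end, in the units of the state.
- arm.state(): the state, without advancing time (a new reading comes with each control period).
- arm.snapshot(name): name is "scene" or "top"; returns a dict with "pixels" (480x640x3 uint8, red, green, blue), "vfov" (degrees; the focal length in pixels is half the picture's height over the tangent of half this angle, whatever the lens; pixels are square), "cx", "cy" (the principal point, pixels), "k1" (the pictures are not rectified: a ray, as slopes to the right and down, at radius r is drawn at 1 + k1 r^2 times it, then the intrinsics apply), "T" (4x4, takes a point from camera to world coordinates). Camera axes: x right, y down, z forward; pixel columns grow to the right and rows downward; lengths in m; the calibration is good to about 2 mm. A picture is of the moment at which its call begins. There is no depth.
- arm.hand_in(): hands the job in; it is judged then, once.
The state is a dict: "clock": time; "q": joint angles; "joint_vel": joint speeds; "effort": joint torques, N m; "tool_pos": TCP position; "orientation": TCP orientation; "wrist_force": force on the tool from outside, world axes, zero at the start; "wrist_torque": the same for the moment, N m; "finger_gap": finger opening in m; "finger_force": force on a finger pad.
Only numpy, scipy, OpenCV 4.12 (cv2) and the standard library are available. Lean on these libraries where they do the work, as an engineer would, in place of code of your own. Each camera call takes 0.05 s, during which the arm holds its last target. There are 200 camera calls.

### The job

Dry run of scraping out a cup: draw the black jar spatula out from under the dish rack, dip its blade into the plain ceramic cup without a handle (not the mug) until the tip gently touches the bottom, and keep it there a moment. The cup is deep, so the spatula has to be held by its handle and steeply; then lift it out and lay it flat along the middle of the stone slab. Leave the cup standing where it is and the other things undisturbed.

Things in the scene. Friction and masses are not known exactly. Their poses are not given: they have to be found in the camera images.
- spatula: black nylon jar spatula, 220 long, flat underside. Blade 28 wide, 10 thick, x = 48 to 110, half-round tip; handle 16 wide, 14 thick, to x = -110. 70 g. Starts flat on the worktop with only its last 100 mm, blade first, sticking out from under the dish rack's front edge. Origin: middle of its length, on the underside; x to the blade tip, y across, z out of its upper face.
- spatula_tip (a point): the point of the blade's tip, mid-thickness (5 mm above the underside)
- cup: plain white ceramic cup WITHOUT a handle, loose: 90 high, outside 84 wide at the rim, 76 at the foot, wall 4, inner floor 6 above the worktop (inside 76 wide at the mouth, 68 at the floor). Origin: centre of its underside, z up. Stands to the left or right of the slab; the mug has the other place.
- slab: flat polished stone slab (spoon rest) fixed on the worktop in front of the robot, 110 x 300, 8 thick. Origin: centre of its underside; y along its length, z up.
- rack: grey plastic dish rack with plates and a cutting board on edge, fixed, on four corner feet at the far side; 270 deep, 400 wide, rim 120 high, contents up to 215 high, gap under its floor 36. Origin: middle of its front edge, at worktop height; x to the back of the rack, y along the front edge; feet 185 to each side of the middle.
- mug: white ceramic mug with a handle, 84 diameter, 90 high: a bystander. Origin: centre of its underside; handle at +y.
- saucepan: aluminium saucepan, 180 diameter, 85 high, long black handle along -y: a bystander. Origin: centre of its underside.
- spoon: wooden spoon lying on the worktop, 190 long: a bystander. Handle to -x.
- sponge: dish sponge, 110 x 70 x 32: a bystander. Origin: centre of its underside.
- oil: green glass oil bottle, 64 diameter, 220 high: a bystander. Origin: centre of its underside.
Mind the look-alikes: they are no part of the job. Leave any brown, green or red look-alike of the cup alone.

How it is judged:
By the outcome, as a careful person would: the job done as asked, in the order asked, and still so for the second after the job is handed in, with the robot touching nothing.
It also fails if it takes over 64 s, if anything falls off the work surface, if the arm or the gripper's body presses on something with over 40 N, if the wrist force passes 120 N, or if a joint passes its speed limit or range.

## Working session

There is one attempt and no reset: what is moved stays moved. The work goes in short steps, Python scripts to look and compute and a shell command to move; the robot and the scene stay as the last step left them, time stands still between calls to the robot, and variables do not carry over. Pictures are saved under pics/ and viewed, at most 10 in all, crops included, and the job is handed in when it is done.

```bash
mkdir -p pics
cat > h.py <<'E'
import numpy as np, cv2
from station import arm
def snap(n,f=None):
    s=arm.snapshot(n); p=np.array(s["pixels"])
    if f: cv2.imwrite("pics/"+f,p[:,:,::-1])
    return s,p
def K(s):
    f=240/np.tan(np.radians(s["vfov"])/2); return np.array([[f,0,s["cx"]],[0,f,s["cy"]],[0,0,1.]])
def ray(s,uv):
    k=K(s); m=(np.atleast_2d(uv)-k[:2,2])/k[0,0]; u=m.copy()
    for _ in range(20): u=m/(1+s["k1"]*(u**2).sum(1,keepdims=True))
    T=np.array(s["T"]); return T[:3,3],np.c_[u,np.ones(len(u))]@T[:3,:3].T
def onz(s,uv,z):
    o,d=ray(s,uv); return o+d*((z-o[2])/d[:,2])[:,None]
def proj(s,P):
    T=np.array(s["T"]); c=(np.atleast_2d(P)-T[:3,3])@T[:3,:3]; u=c[:,:2]/c[:,2:]
    u=u*(1+s["k1"]*(u**2).sum(1,keepdims=True)); return u*K(s)[0,0]+K(s)[:2,2]
E
python3 -c "
from h import *
for n in('scene','top'):
    s,p=snap(n,n+'0.png'); print(n,s['vfov'],s['k1'],np.round(s['T'],3).tolist())
print(arm.state())"
```

```text
scene 43.44328521461148 -0.03133846283429634 [[-0.372, 0.546, -0.751, 1.713], [0.928, 0.2, -0.314, 0.537], [-0.021, -0.813, -0.581, 0.952], [0.0, 0.0, 0.0, 1.0]]
top 45.94188217130594 -0.010466131851034394 [[-0.006, -0.994, 0.112, 0.393], [-1.0, 0.004, -0.019, 0.032], [0.018, -0.112, -0.993, 1.366], [0.0, 0.0, 0.0, 1.0]]
{'clock': 0.1, 'q': array([-1.27458994e+00,  4.91544623e-01,  1.55939268e+00, -1.66216209e-05,
        1.09170893e+00, -1.05592910e-01]), 'joint_vel': array([ 0.00092719, -0.0019957 , -0.00387427, -0.000989  , -0.0010804 ,
        0.00206103]), 'effort': array([ 3.94314935e-03, -6.13619757e+01, -2.58608097e+01,  6.93671429e-02,
        4.70005721e-02, -5.95074471e-05]), 'tool_pos': array([ 0.24437888, -0.57500467,  0.21409058]), 'orientation': array([[ 9.20355841e-01,  3.91081862e-01, -3.21641629e-04],
       [ 3.91081982e-01, -9.20355299e-01,  1.00339219e-03],
       [ 9.63839078e-05, -1.04926611e-03, -9.99999445e-01]]), 'wrist_force': array([-1.0110381 , -0.40089564,  1.13749896]), 'wrist_torque': array([-0.02166187,  0.01890867, -0.02062916]), 'finger_force': 0.0, 'finger_gap': 0.09512899801470456}
```

View pics/scene0.png

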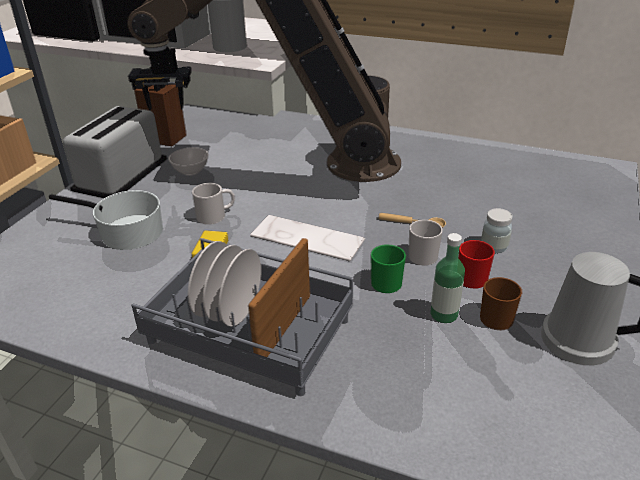

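View pics/top0.png

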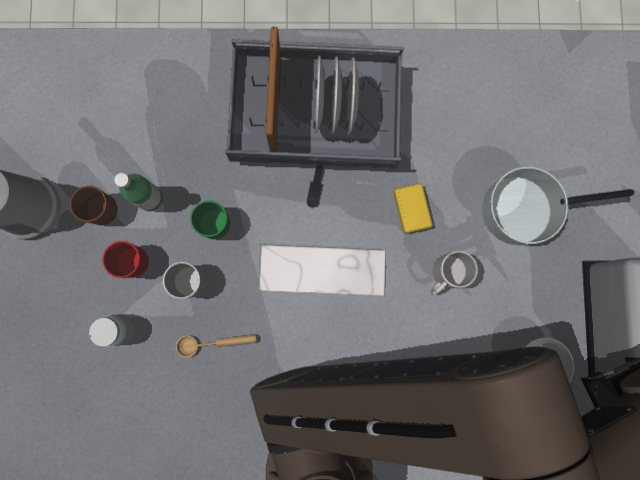

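The scene view shows the plain grey-white cup at (425,242) and the mug at (209,203). In the top view the spatula blade is at (316,190) below the rack, with its tip near (314,204). The slab is centred at (322,270), the plain cup is at (181,281) on its +y side, and the mug is at (459,269).

```bash
python3 -c "
from h import *
s,p=snap('top'); g=cv2.cvtColor(p,cv2.COLOR_RGB2GRAY)
sub=np.zeros_like(g); sub[165:215,298:336]=(g[165:215,298:336]<55)*255
n,l,st,c=cv2.connectedComponentsWithStats(sub); print(st[1:])
i=1+st[1:,4].argmax(); ys,xs=np.where(l==i)
P=onz(s,np.c_[xs,ys],.008)
print('spat rng',P.min(0),P.max(0))
for a in np.arange(P[:,0].min(),P[:,0].max(),.01):
    m=abs(P[:,0]-a-.005)<.005
    if m.any(): print(np.round([a+.005,P[m,1].mean(),np.ptp(P[m,1])],4))
# slab
w=((p.min(2)>165)*255).astype('uint8'); w[:240]=0;w[300:]=0;w[:,:250]=0;w[:,400:]=0
ct=max(cv2.findContours(w,0,2)[0],key=cv2.contourArea); b=cv2.boxPoints(cv2.minAreaRect(ct)); Q=onz(s,b,.008); print('slab',Q.mean(0),Q)
im=cv2.resize(p[150:310,130:350],None,fx=3.5,fy=3.5,interpolation=3); cv2.imwrite('pics/c1.png',im[:,:,::-1])
print(onz(s,[[228,159],[400,164]],.118), onz(s,[[181,281]],.09), onz(s,[[210,219],[124,259],[459,269]],.09))
"
```

```text
[[307 165  29  42 400]]
spat rng [ 0.62239904 -0.04317736  0.008     ] [0.72409893 0.02581989 0.008     ]
[0.6274 0.0135 0.0243]
[0.6374 0.0119 0.0268]
[0.6474 0.0096 0.0268]
[0.6574 0.008  0.0268]
[0.6674 0.0055 0.0269]
[0.6774 0.0052 0.0268]
[0.6874 0.0014 0.0147]
[ 6.974e-01 -4.000e-04  1.720e-02]
[ 0.7074 -0.0026  0.0172]
[ 0.7174 -0.0053  0.0393]
[ 0.7274 -0.0199  0.0466]
slab [ 0.46709912 -0.01014443  0.008     ] [[ 0.41972623  0.14028098  0.008     ]
 [ 0.52788044  0.13646585  0.008     ]
 [ 0.51457852 -0.16190338  0.008     ]
 [ 0.40621129 -0.15542118  0.008     ]]
[[ 0.71135702  0.20350212  0.118     ]
 [ 0.69944482 -0.18405053  0.118     ]] [[0.43923435 0.30912932 0.09      ]] [[ 0.57931539  0.24644886  0.09      ]
 [ 0.48913255  0.43787896  0.09      ]
 [ 0.4632478  -0.31758169  0.09      ]]
```

View pics/c1.png

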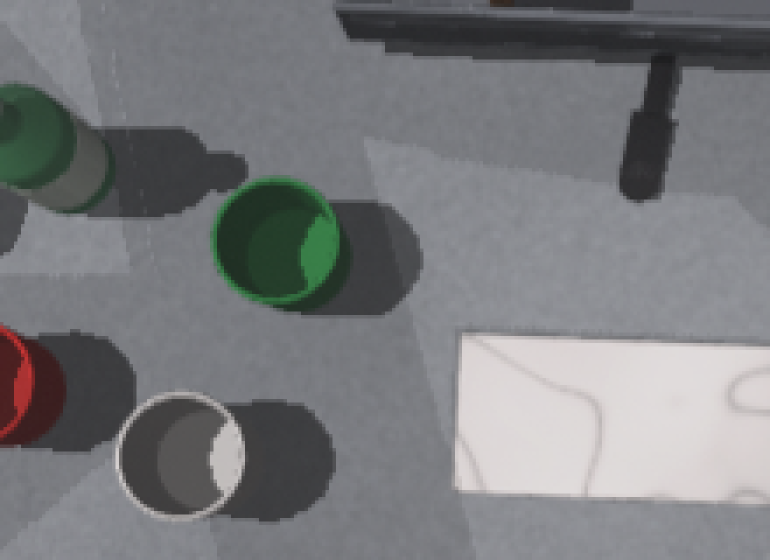

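Measured positions:
- **Spatula:** tip at (0.622, 0.0145), tail direction (0.98, -0.197).
- **Plain cup:** rim centre at about (0.439, 0.309).
- **Slab:** centre at about (0.467, -0.010).

Next I move above the blade.

```bash
python3 -m handwheel '[0.6,0.9,0,0,0,-0.012,0.3, 0.64,0.91,0,0,0,-0.012,0.3, 0.64,0.91,0,0,0,-0.012,0.3, 0.64,0.91,0,0,0,-0.012,0.3, 0.64,0.91,0,0,0,-0.012,0.3, 0.64,0.91,0,0,0,-0.012,0.3, 0.64,0.91,0,0,0,-0.012,0.3, 0.64,0.91,0,0,0,-0.012,0.3]'; python3 -c "
from h import *
st=arm.state();print(st['q'])" >>q.txt; cat q.txt
```

```text
clock: 1.15
tool_pos: [0.4483, -0.2831, 0.2146]
orientation: [[0.979, -0.203, -0.0], [-0.203, -0.979, 0.0], [-0.0, 0.0, -1.0]]
wrist_force: [0.0, 0.3, 1.2]
finger_gap: 0.0668
finger_force: 0.0
[-6.87895799e-01  3.56852573e-01  1.79016986e+00 -7.48963867e-05
  9.94677959e-01  1.08691365e+00]
```

```bash
python3 -m handwheel '[0.64,0.91,0,0,0,0,0.3, 0.64,0.91,0,0,0,0,0.3, 0.64,0.91,0,0,0,0,0.3, 0.64,0.91,0,0,0,0,0.3, 0.64,0.91,0,0,0,0,0.3, 0.64,0.91,0,0,0,0,0.3, 0.64,0.91,0,0,0,0,0.3, 0.5,0.91,0,0,0,0,0.3]'; python3 -c "
from h import *
st=arm.state();print(st['q'])"
```

```text
clock: 2.15
tool_pos: [0.6476, 0.0081, 0.2143]
orientation: [[0.98, -0.2, -0.0], [-0.2, -0.98, -0.0], [-0.0, 0.0, -1.0]]
wrist_force: [-0.3, -0.5, -0.6]
finger_gap: 0.0666
finger_force: 0.0
[-8.93911402e-02  5.24033112e-01  1.49952005e+00 -1.57877233e-04
  1.11839952e+00  1.68278540e+00]
```

```bash
python3 -m handwheel '[0.05,0,-0.8,0,0,0,0.4, 0.05,0,-0.8,0,0,0,0.4, 0,0,-0.8,0,0,0,0.4, 0,0,-0.8,0,0,0,0.4, 0,0,-0.8,0,0,0,0.4, 0,0,-0.8,0,0,0,0.4, 0,0,-0.45,0,0,0,0.4, 0,0,0,0,0,0,0.8]' 30
python3 -m handwheel '[0,0,0,0,0,0,0.9, 0,0,0,0,0,0,0.9, 0,0,0,0,0,0,0.9, 0,0,0,0,0,0,0.9, 0,0,0.05,0,0,0,0.9, -0.4,0.08,0,0,0,0,0.9, -0.5,0.1,0,0,0,0,0.9, -0.5,0.1,0,0,0,0,0.9]' 30
```

```text
clock: 3.15
tool_pos: [0.6503, 0.0068, 0.0036]
orientation: [[0.98, -0.2, -0.002], [-0.2, -0.98, 0.0], [-0.002, 0.0, -1.0]]
wrist_force: [0.6, 0.2, 0.5]
finger_gap: 0.0516
finger_force: 0.0
clock: 4.15
tool_pos: [0.5941, 0.0181, 0.0067]
orientation: [[0.98, -0.2, -0.0], [-0.2, -0.98, -0.0], [-0.0, 0.0, -1.0]]
wrist_force: [0.3, 0.4, -1.3]
finger_gap: 0.0274
finger_force: 30.0
```

```bash
python3 -m handwheel '[-0.15,0.03,0.15,0,0,0,0.9, -0.2,0.04,0.15,0,0,0,0.9, -0.4,0.08,0,0,0,0,0.9, -0.5,0.1,0,0,0,0,0.9, -0.5,0.1,0,0,0,0,0.9, -0.5,0.1,0,0,0,0,0.9, -0.4,0.08,0,0,0,0,0.9, 0,0,0,0,0,0,0.9]' 45
python3 -c "
from h import *
s,p=snap('top','t2.png');s,q=snap('scene')
cv2.imwrite('pics/v2.png',np.hstack([p[130:330,150:420],q[170:370,200:470]])[:,:,::-1])"
```

```text
clock: 5.15
tool_pos: [0.4887, 0.0393, 0.0191]
orientation: [[0.98, -0.2, 0.0], [-0.2, -0.98, -0.0], [0.0, 0.0, -1.0]]
wrist_force: [0.7, 0.5, -1.4]
finger_gap: 0.0272
finger_force: 45.0
```

View pics/v2.png

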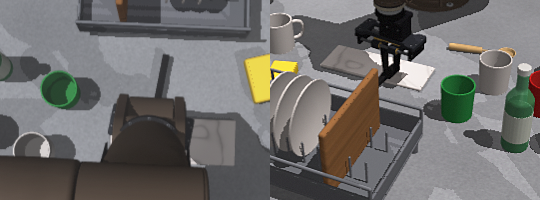

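Clear of the rack: the tail shows at about (315,185) in the full top image. Next I lift, yaw about 99° and set the spatula down on the slab so I can regrasp it.

```bash
python3 -m handwheel '[0,-0.1,0.7,0,0,0.01,0.9, 0,-0.2,0.7,0,0,0.018,0.9, -0.05,-0.25,0.4,0,0,0.018,0.9, -0.05,-0.25,0,0,0,0.018,0.9, -0.05,-0.25,0,0,0,0.018,0.9, -0.05,-0.25,0,0,0,0.018,0.9, -0.05,-0.25,0,0,0,0.018,0.9, -0.05,-0.25,0,0,0,0.018,0.9]'
python3 -m handwheel '[-0.05,-0.25,0,0,0,0.018,0.9, -0.05,-0.25,0,0,0,0.018,0.9, -0.05,-0.25,0,0,0,0.018,0.9, -0.05,-0.25,0,0,0,0.018,0.9, -0.05,-0.23,0,0,0,0.018,0.9, -0.05,-0.2,0,0,0,0.018,0.9, -0.05,0,0,0,0,0.018,0.9, 0,0,-0.3,0,0,0.013,0.9]'
```

```text
clock: 6.25
tool_pos: [0.4777, -0.0335, 0.0909]
orientation: [[0.792, 0.61, 0.001], [0.61, -0.792, -0.0], [0.001, 0.001, -1.0]]
wrist_force: [-1.1, 0.7, -0.9]
finger_gap: 0.0276
finger_force: 45.0
clock: 7.25
tool_pos: [0.4641, -0.0908, 0.0792]
orientation: [[0.042, 0.999, 0.002], [0.999, -0.042, -0.001], [-0.001, 0.003, -1.0]]
wrist_force: [0.7, 0.1, -0.9]
finger_gap: 0.0271
finger_force: 45.0
```

```bash
python3 -m handwheel '[0,0,-0.3,0,0,0,0.9, 0,0,-0.4,0,0,0,0.9, 0,0,-0.4,0,0,0,0.9, 0,0,-0.3,0,0,0,0.9, 0,0,-0.2,0,0,0,0.9, 0,0,-0.06,0,0,0,0.9, 0,0,0,0,0,0,0.5, 0,0,0,0,0,0,0.3]'
python3 -m handwheel '[0,0,0,0,0,0,0.3, 0,0,0.5,0,0,0,0.3, 0,0,0.8,0,0,0,0.3, 0,0,0.9,0,0,0,0.3, 0,-0.9,0.9,0,0,0,0.3, 0,-1,0.9,0,0,0,0.3, 0,-1,0,0,0,0,0.3, 0,-1,0,0,0,0,0.3]'
python3 -c "
from h import *
print(arm.state()['q'])
s,p=snap('top','t3.png')
cv2.imwrite('pics/v3.png',cv2.resize(p[200:330,150:420],None,fx=2.5,fy=2.5)[:,:,::-1])"
```

```text
clock: 8.25
tool_pos: [0.4631, -0.0901, 0.0123]
orientation: [[0.045, 0.999, 0.001], [0.999, -0.045, -0.0], [-0.0, 0.001, -1.0]]
wrist_force: [0.4, 0.2, 0.4]
finger_gap: 0.0421
finger_force: 0.0
clock: 9.25
tool_pos: [0.4628, -0.2474, 0.1728]
orientation: [[0.044, 0.999, 0.001], [0.999, -0.044, -0.001], [-0.001, 0.001, -1.0]]
wrist_force: [0.0, -0.3, 0.6]
finger_gap: 0.0666
finger_force: 0.0
[-6.16835460e-01  3.99760201e-01  1.85306647e+00  1.10157208e-04
  8.87508371e-01 -5.72484525e-01]
```

View pics/v3.png

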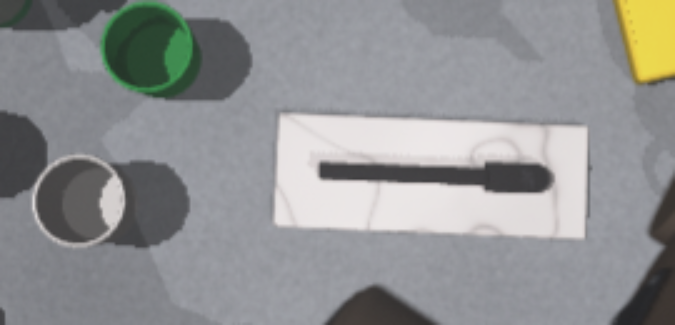

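The spatula lies on the slab with its tail at about (278,268) and its tip at about (371,271) in full-frame pixels. The cup rim is centred near (182,280).

```bash
python3 -c "
from h import *
from scipy.optimize import least_squares
s,p=snap('top'); g=cv2.cvtColor(p,cv2.COLOR_RGB2GRAY)
w=((p.min(2)>160)*255).astype('uint8'); w[:240]=0;w[300:]=0;w[:,:255]=0;w[:,390:]=0
ct=max(cv2.findContours(w,0,2)[0],key=cv2.contourArea); rc=cv2.minAreaRect(ct); B=onz(s,cv2.boxPoints(rc),.008);print('slab',B.mean(0),B[:,:2].round(4).tolist())
m=np.zeros_like(g); m[255:285,270:380]=(g[255:285,270:380]<70)*255
ct2=max(cv2.findContours(m,0,1)[0],key=cv2.contourArea)
P=onz(s,ct2[:,0].astype(float),.020)[:,:2]
c=P.mean(0); d=np.linalg.svd(P-c)[2][0]; d*=-np.sign(d[1]); t=(P-c)@d
n=np.array([-d[1],d[0]])
h=t<t.max()-.07; off=(((P-c)@n)[h].max()+((P-c)@n)[h].min())/2
print('blade dir',d,'len',np.ptp(t),'tip',c+d*t.max()+off*n,'tail',c+d*t.min()+off*n)
# cup rim
hsv=cv2.cvtColor(p,cv2.COLOR_RGB2HSV); k=((p.min(2)>150)*255).astype('uint8'); k[:255]=0;k[305:]=0;k[:,:155]=0;k[:,208:]=0
x=np.concatenate(cv2.findContours(k,0,1)[0]); x=cv2.convexHull(x); print('rim px',cv2.fitEllipse(x)); e=cv2.fitEllipse(x); R=onz(s,x[:,0].astype(float),.09); print('cup',onz(s,[e[0]],.09), R.min(0),R.max(0))
"
```

```text
slab [ 0.4664361  -0.01003354  0.008     ] [[0.4183, 0.1417], [0.529, 0.1375], [0.5147, -0.1631], [0.4038, -0.1562]]
blade dir [-0.03932922 -0.99922631] len 0.2145186097413024 tip [ 0.46304371 -0.11879116] tail [0.47148056 0.09556148]
rim px ((185.2680206298828, 275.9346618652344), (36.59344482421875, 52.7577018737793), 48.4904670715332)
cup [[0.45052531 0.2998202  0.09      ]] [0.40132558 0.25165919 0.09      ] [0.49753895 0.34964163 0.09      ]
```

```bash
cat > fk.py <<'E'
import numpy as np
from scipy.optimize import least_squares
from scipy.spatial.transform import Rotation as R
D=[([-1.2746,.49154,1.55939,0,1.09171,-.1056],(.24438,-.575,.21409)),([-.687896,.356853,1.79017,0,.994678,1.0869],(.4483,-.2831,.2146)),
([-.08939,.524033,1.49952,0,1.1184,1.68279],(.6476,.0081,.2143)),([-.616835,.39976,1.853066,0,.887508,-.57248],(.4628,-.2474,.1728))]
def fk(q,P):
    a1,d1,L2,L4,a3,d6=P
    Rz=lambda a:R.from_euler('z',a).as_matrix(); Ry=lambda a:R.from_euler('y',a).as_matrix()
    A=Rz(q[0]); p=A@[a1,0,d1]; A=A@Ry(q[1]); p=p+A@[0,0,L2]; A=A@Ry(q[2]); p=p+A@[-a3,0,L4]
    A=A@Rz(q[3])@Ry(q[4])@Rz(q[5]+np.pi/2*0); p=p+A@[0,0,d6]; return p,A
if __name__=="__main__":
    f=lambda P:np.r_[np.concatenate([fk(q,P)[0]-x for q,x in D]),.002*(np.array(P)-[.05,.35,.45,.45,0,.3])]
    s=least_squares(f,[.05,.35,.45,.45,0,.3]); print(s.x,np.abs(s.fun[:12]).max()); print(fk(D[3][0],s.x)[1].round(3))
E
python3 fk.py
```

```text
[ 6.39293996e-05  2.85126153e-01  5.86743275e-01  4.11399832e-01
 -4.38087238e-02  3.59446217e-01] 0.06561835869013291
[[-0.999  0.044  0.001]
 [ 0.044  0.999 -0.001]
 [-0.001 -0.001 -1.   ]]
```

```bash
cat > ik.py <<'E'
import numpy as np, fk
from scipy.optimize import least_squares
from scipy.spatial.transform import Rotation as R
def F(q,P):
    p,A=fk.fk(q,P[:6]); c,s=np.cos(q[0]),np.sin(q[0]); return p+P[6]*np.array([-s,c,0]),A@R.from_euler('z',P[7]).as_matrix()
f=lambda P:np.r_[np.concatenate([F(q,P)[0]-x for q,x in fk.D]),.001*(np.array(P[:6])-[.05,.35,.45,.45,0,.3])]
s=least_squares(f,[.05,.35,.45,.45,0,.3,.066,-np.pi/2]); P=s.x; P[7]=np.pi/2
if F(fk.D[3][0],P)[1][1,0]<0: P[7]=-np.pi/2
print(P.round(3),np.abs(s.fun[:12]).max(),F(fk.D[3][0],P)[1].round(2).tolist())
lo=[-3.1,-.84,.05,-1.13,.06,-2.69];hi=[3.1,2.19,2.79,4.28,2.93,2.69]
M0=np.array([[.045,.999,0],[.999,-.045,0],[0,0,-1.]])
def ik(p,M,q0):
    g=lambda q:np.r_[F(q,P)[0]-p,.3*(R.from_matrix(F(q,P)[1].T@M).as_rotvec())]
    r=least_squares(g,q0,bounds=(lo,hi)); return r.x,np.abs(r.fun).max()
q=np.array(fk.D[3][0])
for p,a in [((.47,.04,.10),0),((.47,.04,.10),-15),((.47,.04,.03),-30),((.47,.04,.2),-30),((.47,.1,.25),0),((.45,.2,.27),25),((.44,.31,.27),45),((.44,.31,.16),45),((.44,.31,.16),35)]:
    q,e=ik(np.array(p),R.from_euler('x',a,degrees=True).as_matrix()@M0,q); print(p,a,q.round(2),round(e,4))
E
python3 ik.py
```

```text
[-0.     0.277  0.587  0.411 -0.044  0.352  0.066  1.571] 2.8266412341770852e-05 [[0.04, 1.0, 0.0], [1.0, -0.04, -0.0], [-0.0, 0.0, -1.0]]
(0.47, 0.04, 0.1) 0 [-0.06  0.45  2.05  0.    0.65 -0.01] 0.0
(0.47, 0.04, 0.1) -15 [ 0.14  0.49  2.02 -0.4   0.71  0.5 ] 0.0
(0.47, 0.04, 0.03) -30 [ 0.3   0.7   2.   -0.76  0.76  0.99] 0.0
(0.47, 0.04, 0.2) -30 [ 0.3   0.42  1.89 -0.57  1.08  0.69] 0.0
(0.47, 0.1, 0.25) 0 [ 0.07  0.25  1.85 -0.    1.04  0.12] 0.0
(0.45, 0.2, 0.27) 25 [-0.03  0.22  1.93  0.5   1.07 -0.25] 0.0
(0.44, 0.31, 0.27) 45 [-0.01  0.3   2.04  0.94  1.06 -0.56] 0.0
(0.44, 0.31, 0.16) 45 [-0.01  0.5   2.14  1.12  0.9  -0.88] 0.0
(0.44, 0.31, 0.16) 35 [ 0.1   0.43  2.09  0.93  0.79 -0.59] 0.0
```

```bash
python3 -m handwheel '[0.02,0.9,0,-0.007,0.0003,0,0.4, 0.02,0.93,0,-0.007,0.0003,0,0.4, 0.02,0.93,0,-0.007,0.0003,0,0.4, 0.02,0.93,-0.3,-0.007,0.0003,0,0.4, 0.02,0.93,-0.6,-0.007,0.0003,0,0.4, 0.02,0.93,-0.6,-0.007,0.0003,0,0.4, 0.02,0.93,-0.6,-0.007,0.0003,0,0.4, 0.02,0.93,-0.6,-0.007,0.0003,0,0.4]'
```

```text
clock: 10.35
tool_pos: [0.4688, 0.0522, 0.0636]
orientation: [[0.041, 0.999, -0.014], [0.937, -0.044, -0.346], [-0.346, 0.001, -0.938]]
wrist_force: [0.2, -0.7, -0.7]
finger_gap: 0.0571
finger_force: 0.0
```

```bash
python3 -m handwheel '[0,0,-0.4,0,0,0,0.5, 0,0,-0.4,0,0,0,0.5, 0,-0.05,-0.3,0,0,0,0.5, 0,0,-0.17,0,0,0,0.5, 0,0,0,0,0,0,0.95, 0,0,0,0,0,0,0.95, 0,0,0,0,0,0,0.95, 0,0,0,0,0,0,0.95]' 55
```

```text
clock: 11.35
tool_pos: [0.4694, 0.0484, 0.0138]
orientation: [[0.042, 0.999, -0.014], [0.938, -0.044, -0.345], [-0.345, 0.001, -0.939]]
wrist_force: [-0.1, -1.1, 2.9]
finger_gap: 0.0158
finger_force: 55.0
```

```bash
python3 -m handwheel '[0,0,0.5,0,0,0,0.95, 0,0,0.85,0,0,0,0.95, 0,0.1,0.9,0.012,-0.0005,0,0.95, -0.05,0.1,0.9,0.012,-0.0005,0,0.95, -0.05,0.1,0.9,0.012,-0.0005,0,0.95, -0.05,0.1,0.9,0.012,-0.0005,0,0.95, -0.05,0.1,0.9,0.012,-0.0005,0,0.95, -0.05,0.1,0.9,0.012,-0.0005,0,0.95]'
python3 -m handwheel '[-0.05,0.7,0,0.0152,-0.0007,0,0.95, -0.05,0.9,0,0.0152,-0.0007,0,0.95, -0.05,0.9,0,0.0152,-0.0007,0,0.95, -0.05,0.9,0,0.0152,-0.0007,0,0.95, -0.05,0.9,0,0.0152,-0.0007,0,0.95, -0.05,0.9,0,0.0152,-0.0007,0,0.95, -0.05,0.9,0,0.0152,-0.0007,0,0.95, -0.05,0.8,0,0.0152,-0.0007,0,0.95]'
python3 -c "
from h import *
print(arm.state()['q'])
s,p=snap('top','t4.png');s,q=snap('scene','s4.png')
cv2.imwrite('pics/v4.png',np.hstack([cv2.resize(p[180:330,100:300],None,fx=2,fy=2),cv2.resize(q[120:270,360:560],None,fx=2,fy=2)])[:,:,::-1])"
```

```text
clock: 12.35
tool_pos: [0.4589, 0.0726, 0.2849]
orientation: [[0.043, 0.999, 0.005], [0.994, -0.044, 0.103], [0.103, 0.0, -0.995]]
wrist_force: [0.2, 0.1, -0.2]
finger_gap: 0.0154
finger_force: 55.0
clock: 13.35
tool_pos: [0.443, 0.3494, 0.2836]
orientation: [[0.028, 0.999, 0.035], [0.646, -0.044, 0.762], [0.763, 0.001, -0.646]]
wrist_force: [0.3, 0.8, -0.0]
finger_gap: 0.0156
finger_force: 55.0
[ 0.17187482  0.28881692  1.98949443  1.09490104  0.99439037 -0.4857795 ]
```

View pics/v4.png

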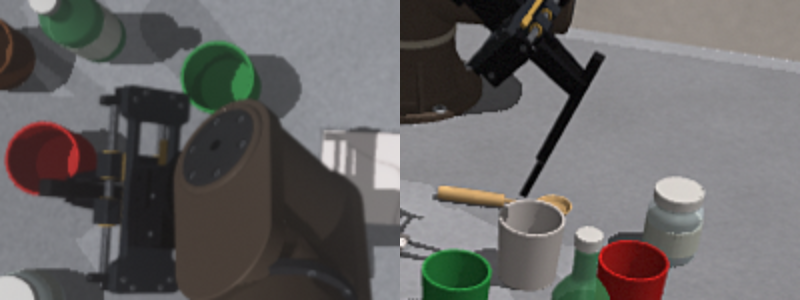

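The scene view shows the spatula held by its handle above the plain cup, with the tip at about (421.5,216.5) and the tail at about (458.5,147.5). I'll compare that with the predicted pose.

```bash
cat > tip.py <<'E'
from h import *
s,q=snap('scene'); st=arm.state(); g=q.max(2)
A=np.array(st['orientation']);t=np.array(st['tool_pos'])
Rg=np.array([[.042,.999,-.014],[.938,-.044,-.345],[-.345,.001,-.939]]); tg=np.array([.4694,.0484,.0138])
for n,pt in(('tip',[.4627,-.1214,.013]),('tail',[.4713,.0984,.015])):
    w=t+A@Rg.T@(np.array(pt)-tg); print(n,w.round(4),proj(s,w).round(1))
print('rim centre px',proj(s,[[.441,.308,.09],[.441,.308,0]]).round(1), proj(s,[[.441,.266,.09],[.441,.35,.09],[.399,.308,.09],[.483,.308,.09]]).round(1).tolist())
E
python3 tip.py; python3 -c "
from h import *
q=cv2.imread('pics/s4.png');cv2.imwrite('pics/v5.png',cv2.resize(q[140:280,390:480],None,fx=4,fy=4,interpolation=cv2.INTER_NEAREST))
m=(q.max(2)<55);
for v in range(150,225,6):
    u=np.where(m[v,405:470])[0]+405; print(v,u.min() if len(u) else 0,u.max() if len(u) else 0)"
```

```text
tip [0.4408 0.2903 0.1231] [[419.6 215.1]]
tail [0.443  0.3648 0.3301] [[458.5 145.4]]
rim centre px [[425.4 227.4]
 [422.5 255.8]] [[409.3, 224.3], [441.8, 230.6], [429.2, 218.9], [421.5, 236.3]]
150 405 460
156 405 457
162 405 454
168 419 450
174 409 447
180 438 444
186 435 440
192 432 437
198 428 433
204 427 430
210 424 427
216 420 423
222 0 0
```

View pics/v5.png

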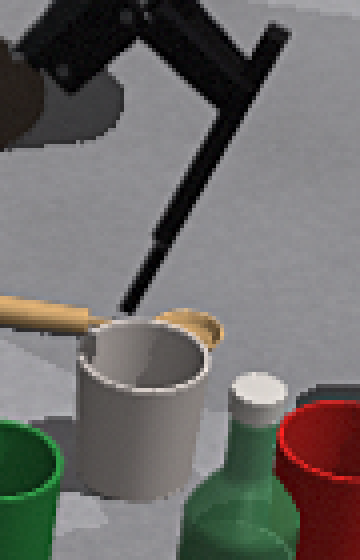

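```bash
python3 -m handwheel '[0,0,-0.3,0,0,0,0.95, 0,0,-0.4,0,0,0,0.95, 0,0,-0.4,0,0,0,0.95, 0,0,-0.4,0,0,0,0.95, 0,0,-0.4,0,0,0,0.95, 0,0,-0.4,0,0,0,0.95, 0,0,-0.3,0,0,0,0.95, 0,0,0,0,0,0,0.95]'
python3 tip.py | head -1
python3 -m handwheel '[0,0,-0.04,0,0,0,0.95, 0,0,-0.04,0,0,0,0.95, 0,0,-0.03,0,0,0,0.95, 0,0,-0.03,0,0,0,0.95, 0,0,-0.03,0,0,0,0.95, 0,0,-0.02,0,0,0,0.95, 0,0,0,0,0,0,0.95, 0,0,0,0,0,0,0.95]'
python3 tip.py | head -1
```

```text
clock: 14.5
tool_pos: [0.4433, 0.3477, 0.1786]
orientation: [[0.029, 0.999, 0.034], [0.649, -0.045, 0.76], [0.761, -0.0, -0.649]]
wrist_force: [-0.6, 0.2, -0.2]
finger_gap: 0.0152
finger_force: 55.0
tip [0.4417 0.2898 0.0195] [[416.2 248.5]]
clock: 15.55
tool_pos: [0.4432, 0.3484, 0.1719]
orientation: [[0.028, 0.999, 0.034], [0.648, -0.044, 0.761], [0.761, 0.001, -0.648]]
wrist_force: [0.3, 1.0, -0.8]
finger_gap: 0.0152
finger_force: 55.0
tip [0.4416 0.2904 0.0121] [[416.3 250.8]]
```

```bash
python3 -m handwheel '[0,0,-0.02,0,0,0,0.95, 0,0,-0.02,0,0,0,0.95, 0,0,-0.02,0,0,0,0.95, 0,0,-0.02,0,0,0,0.95, 0,0,0,0,0,0,0.95, 0,0,0,0,0,0,0.95, 0,0,0,0,0,0,0.95, 0,0,0,0,0,0,0.95]' | grep -E "pos|wrist"
python3 -m handwheel '[0,0,-0.02,0,0,0,0.95, 0,0,0,0,0,0,0.95, 0,0,0,0,0,0,0.95, 0,0,0,0,0,0,0.95, 0,0,0,0,0,0,0.95, 0,0,0,0,0,0,0.95, 0,0,0,0,0,0,0.95, 0,0,0,0,0,0,0.95]' | grep -E "pos|wrist"; python3 tip.py | head -1
```

```text
tool_pos: [0.4433, 0.3484, 0.1688]
wrist_force: [0.4, 0.9, 3.9]
tool_pos: [0.4434, 0.3487, 0.1685]
wrist_force: [-0.4, 1.8, 7.0]
tip [0.4419 0.2909 0.0086] [[416.3 252. ]]
```

Contact at 4–7 N. I'll ease off slightly, hold, and check.

```bash
python3 -m handwheel '[0,0,0.01,0,0,0,0.95, 0,0,0,0,0,0,0.95, 0,0,0,0,0,0,0.95, 0,0,0,0,0,0,0.95, 0,0,0,0,0,0,0.95, 0,0,0,0,0,0,0.95, 0,0,0,0,0,0,0.95, 0,0,0,0,0,0,0.95]' | grep -E "pos|wrist"
python3 -c "
from h import *
s,q=snap('scene');cv2.imwrite('pics/v6.png',cv2.resize(q[140:280,390:480],None,fx=4,fy=4)[:,:,::-1])"
```

```text
tool_pos: [0.4434, 0.3485, 0.1686]
wrist_force: [0.6, 1.4, 6.1]
```

View pics/v6.png

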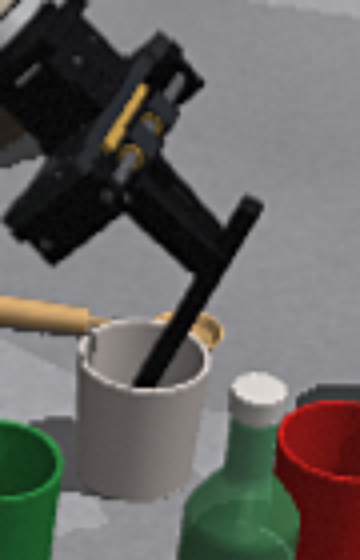

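The blade tip is inside the cup and the cup hasn't moved. Next I lift straight out, reverse the tilt and go back over the slab.

```bash
python3 -m handwheel '[0,0,0.2,0,0,0,0.95, 0,0,0.4,0,0,0,0.95, 0,0,0.5,0,0,0,0.95, 0,0,0.5,0,0,0,0.95, 0,0,0.5,0,0,0,0.95, 0,0,0.5,0,0,0,0.95, 0,0,0.4,0,0,0,0.95, 0,-0.2,0.2,0,0,0,0.95]'
python3 -m handwheel '[0.05,-0.7,0,-0.0152,0.0007,0,0.95, 0.05,-0.9,0,-0.0152,0.0007,0,0.95, 0.05,-0.9,0,-0.0152,0.0007,0,0.95, 0.05,-0.9,0,-0.0152,0.0007,0,0.95, 0.05,-0.9,0,-0.0152,0.0007,0,0.95, 0.05,-0.9,0,-0.0152,0.0007,0,0.95, 0.05,-0.9,0,-0.0152,0.0007,0,0.95, 0.05,-0.8,0,-0.0152,0.0007,0,0.95]'
python3 -m handwheel '[0.05,-0.2,0,-0.012,0.0005,0,0.95, 0.05,-0.2,-0.4,-0.012,0.0005,0,0.95, 0.05,0,-0.8,-0.012,0.0005,0,0.95, 0.05,0,-0.9,-0.012,0.0005,0,0.95, 0.05,0,-0.9,-0.012,0.0005,0,0.95, 0,0,-0.9,-0.012,0.0005,0,0.95, 0,0,-0.9,0,0,0,0.95, 0,0,-0.3,0,0,0,0.95]'
python3 tip.py
```

```text
clock: 19.7
tool_pos: [0.443, 0.3401, 0.297]
orientation: [[0.027, 0.999, 0.034], [0.648, -0.044, 0.76], [0.761, 0.002, -0.649]]
wrist_force: [-0.1, -0.7, -0.7]
finger_gap: 0.0153
finger_force: 55.0
clock: 20.7
tool_pos: [0.4589, 0.0625, 0.2961]
orientation: [[0.045, 0.999, 0.003], [0.994, -0.045, 0.097], [0.097, -0.001, -0.995]]
wrist_force: [-0.7, 0.6, -1.2]
finger_gap: 0.0155
finger_force: 55.0
clock: 21.7
tool_pos: [0.4683, 0.0479, 0.0906]
orientation: [[0.04, 0.999, -0.018], [0.937, -0.044, -0.345], [-0.346, -0.003, -0.938]]
wrist_force: [0.2, -0.5, 0.8]
finger_gap: 0.0153
finger_force: 55.0
tip [ 0.4616 -0.122   0.0897] [[268.8 201.3]]
tail [0.4703 0.0979 0.0916] [[343.5 217.4]]
rim centre px [[425.4 227.4]
 [422.5 255.8]] [[409.3, 224.3], [441.8, 230.6], [429.2, 218.9], [421.5, 236.3]]
```

```bash
python3 -m handwheel '[0,0,-0.4,0,0,0,0.95, 0,0,-0.5,0,0,0,0.95, 0,0,-0.5,0,0,0,0.95, 0,0,-0.3,0,0,0,0.95, 0,0,-0.12,0,0,0,0.95, 0,0,-0.04,0,0,0,0.95, 0,0,-0.02,0,0,0,0.95, 0,0,0,0,0,0,0.95]'
```

```text
clock: 22.75
tool_pos: [0.4694, 0.0484, 0.0174]
orientation: [[0.042, 0.999, -0.014], [0.938, -0.044, -0.345], [-0.345, 0.001, -0.939]]
wrist_force: [0.1, 0.7, -0.5]
finger_gap: 0.0153
finger_force: 55.0
```

```bash
python3 -m handwheel '[0,0,-0.03,0,0,0,0.95, 0,0,-0.03,0,0,0,0.95, 0,0,-0.02,0,0,0,0.95, 0,0,0,0,0,0,0.95, 0,0,0,0,0,0,0.9, 0,0,0,0,0,0,0.7, 0,0,0,0,0,0,0.6, 0,0,0,0,0,0,0.5]'
python3 -m handwheel '[0,0,0,0,0,0,0.5, 0,0.2,0.5,0,0,0,0.5, 0,0.3,0.8,0,0,0,0.5, 0,0.3,0.9,0,0,0,0.5, 0,0.3,0.9,0.02,0,0,0.5, 0,-0.9,0.9,0.02,0,0,0.5, 0,-1,0.5,0.015,0,0,0.5, 0,-1,0,0,0,0,0.5]'
python3 -m handwheel '[0,-1,0,0,0,0,0.5, 0,-1,0,0,0,0,0.5, 0,-1,0,0,0,0,0.5, 0,-1,0,0,0,0,0.5, 0,-1,0,0,0,0,0.5, 0,0,0,0,0,0,0.5, 0,0,0,0,0,0,0.5, 0,0,0,0,0,0,0.5]'
python3 -c "
from h import *
s,p=snap('top','t7.png');s,q=snap('scene')
cv2.imwrite('pics/v7.png',np.vstack([p[60:340,20:640],q[150:350,20:640]])[:,:,::-1])"
```

```text
clock: 23.75
tool_pos: [0.4693, 0.0484, 0.0139]
orientation: [[0.042, 0.999, -0.015], [0.938, -0.044, -0.345], [-0.345, 0.001, -0.939]]
wrist_force: [-0.5, -0.7, -0.5]
finger_gap: 0.0401
finger_force: 0.0
clock: 24.75
tool_pos: [0.4696, -0.0256, 0.1956]
orientation: [[0.043, 0.999, -0.011], [0.999, -0.043, -0.006], [-0.006, -0.011, -1.0]]
wrist_force: [0.4, 0.6, 0.1]
finger_gap: 0.0476
finger_force: 0.0
clock: 25.75
tool_pos: [0.4692, -0.2226, 0.1939]
orientation: [[0.041, 0.999, -0.015], [0.999, -0.041, -0.006], [-0.007, -0.015, -1.0]]
wrist_force: [0.4, 0.5, 1.0]
finger_gap: 0.0474
finger_force: 0.0
```

View pics/v7.png

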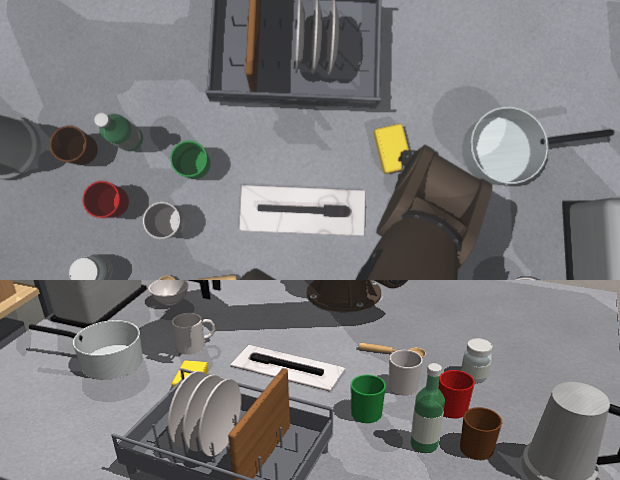

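The spatula lies flat along the middle of the slab, at (258–350, 210) in the picture. The cup at (162,220) and the other things stand where they were, and the gripper is clear.

```bash
python3 -c "
from station import arm
print(arm.hand_in())"
```

```text
the job is handed in; nothing more can be done
None
```

The job is handed in at about 26 s: I drew the spatula out from under the rack, held its tip on the cup's floor at 4–7 N for about 3 s, and laid it flat along the middle of the slab, with the cup and other things in place in the final pictures; no verdict came back.

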